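# Clip a circuit board onto a back-lit inspection stage and open its light port

## Task

The circuit board in its blue carrier lies loose on the back-lit inspection stage. Draw the curved sprung arm back until it stays open, push the carrier along the bed fully home against both the back edge and the side stop, and let the arm spring back onto its corner. Then slide the shutter in by one click, to its middle stop, so that light comes up through the board; leave the tools and loose parts round about where they are.

Things in the scene. Friction and masses are not known exactly. Their poses are not given: they have to be found in the camera images.
- stage: Back-lit inspection stage: low grey box, 313 mm (x) by 320 mm (y), fixed; its flat top, 30 mm above the desk, is the bed. Origin on the desk below the middle of the carrier's home place; x points away from the robot, y to the left, z up. In this frame the bed spans x -205 to 108, y -105 to 215 mm. A 50 x 28 mm light port with clear glass, flush, lies in the bed at x = 0, y = 0
- back_edge (a point): Middle of the face (looking to the stage's -x) of the aluminium back edge fixed on the bed, at x = 48 mm of the stage. The edge runs along y from -83 to 78 mm, is 12 mm wide and stands 12 mm above the bed
- side_stop (a point): Middle of the face (looking to the stage's +y) of the aluminium side stop fixed on the bed, at y = -71 mm of the stage. It runs along x from -12 to 48 mm, is 12 mm wide and stands 12 mm above the bed; in front of it a lead-in flares outward to x = -37 mm
- home (a point): Where point carrier_mid is when the carrier lies fully home against both edges: above the stage's origin, 34.5 mm above the desk; axes as the stage's
- carrier: Loose blue frame with a brown circuit board, 96 mm (its x) by 142 mm (its y), frame 9 mm high, board parts up to 20 mm; 0.15 to 0.31 kg; origin under its centre. It starts flat on the bed 124 to 140 mm nearer the robot than home and 10 to 30 mm to the left, within 0.1 rad of square. Too wide to grasp: push its frame. Home, its free corner is at x -48, y 71 mm of the stage
- carrier_mid (a point): Centre of the carrier frame, 4.5 mm above its underside; axes as the carrier's
- clip_arm (a joint): Turn of the curved arm, rad, growing clockwise from above (knob to the left): 0 shut on nothing (start), 0.045 bearing on a carrier that is home, 0.95 open stop. An over-centre spring shuts it (6 N at the knob) below 0.5 and opens it above: released above 0.65 it goes to 0.95 and stays, below 0.4 it springs shut. 2 to 9 mm above the bed; open, it keeps to y > 125 mm of the stage
- clip_pivot (a point): Axis of the arm's upright pivot, at bed height, at x = 66, y = 158 mm of the stage
- clip_knob (a point): Black upright finger knob on the arm's free end, over its rubber pad: a post 14 mm thick with an 18 mm head, 9 to 48 mm above the bed. This point is on its axis, 29 mm above the bed, about 145 mm from the pivot's axis. It can be pinched from above or pushed from either side
- shutter (a joint): Travel of the shutter slide, m, growing as it is pushed left (stage's +y) into the stage: 0 pulled out, black blade under the port (start); 0.032 middle stop, clear window; 0.064 third stop, amber window. A sprung index pin draws it to the nearest stop; about 8 N pushes it out of one, and beyond half-way (0.016, 0.048) it goes on to the next
- shutter_tab (a point): Centre of the black upright tab on the slide's outer end, right of the stage: 10 mm thick along the stage's y, 32 mm wide along x, 17 to 57 mm above the desk. This point is 44 mm above the desk, at x = 0, y = -186 mm of the stage when pulled out
- loose_cap: black cylindrical capacitor, 51 mm long, 14 mm thick, lying on the left front part of the stage's bed; loose, not part of the job. Origin at the centre of its underside
- loose_film: green block-shaped capacitor, 20 x 20 x 14 mm, also on the left front part of the bed; loose, not part of the job. Origin at the centre of its underside
- cutters: red-handled side cutters, 116 mm long, lying on the desk by the stage's right side, near its front; loose, not part of the job. Origin at the centre of its underside
- driver_a: red-handled screwdriver, 162 mm long, 22 mm thick, lying on the desk further right; loose, not part of the job. Origin at the centre of its underside
Mind the look-alikes: they are no part of the job. Leave any turquoise look-alike of the carrier alone.

How it is judged:
By the outcome, as a careful person would: the job done as asked, in the order asked, and still so for the second after the job is handed in, with the robot touching nothing.
It also fails if it takes over 72 s, if anything falls off the work surface, if the arm or the gripper's body presses on something with over 40 N, if the wrist force passes 120 N, or if a joint passes its speed limit or range.

## Robot

A 6-joint arm with a two-finger parallel gripper is mounted at the origin on a cart in front of the work surface, level with it; the furniture and walls round the work are solid. World frame = base frame: x ahead of the robot, y to its left, z up, the work surface at z = 0. Lengths are in mm, angles in rad, forces in N, time in s.
With the tool pointing down it reaches from about 350 to 775 mm from the base axis. Payload 7.3 kg.
Tool frame: the origin (TCP) lies midway between the tips of the shut fingers; the grasp point (between the pads) lies 19 mm behind it; z points along the fingers, y is the line along which they close (so a half turn about z gives the same grasp; the last joint's range is limited). The gripper opens to 92 mm and grips with 3 to 60 N. Pads are 19 mm wide; open, the fingers measure 130 mm over their backs; the gripper's body (75 mm by 190 mm) begins 47 mm behind the grasp point.
Start: joints at [1.168, 0.342, 1.524, -0, 1.275, -0.146], TCP at [133.327, 507.808, 226.741] pointing down, gripper open.
Joint ranges: [-2.53, 2.53], [-0.77, 2.02], [0.04, 2.7], [-1, 4.14], [0.28, 2.66], [-3.11, 3.11]. Speed limits (rad/s): [2.57, 2.57, 3.14, 3.14, 3.14, 3.14].

## Interface

Orientations are given as [roll, pitch, yaw] about the fixed x, y, z axes, in that order (R = Rz(yaw) Ry(pitch) Rx(roll)).
In Python, from plant import bot gives the robot as it stands. The module is installed in compiled form; this text tells all that it offers.
- The arm moves only by the shell command python3 -m crank 'ROWS' [OPENING]. ROWS is JSON, a list of rows, each a list of 6 numbers: the shift along the tool's x, y, z in m, then the turn, a rotation vector about the tool's x, y, z in rad. In form: [[dx, dy, dz, wx, wy, wz], ...]. A call has 1 to 5 rows; each row shifts and turns the commanded pose from where the row before left it, along the tool's axes as they then stand; what a row does not reach is not made up. A row lasts 1/8 s, in which the tool goes at most 62.5 mm and 10.7 degrees, less where a joint would pass 70% of its speed; a pose out of reach is approached as far as the arm can. A call is refused whole if a number of a shift passes 0.0625 or a number of a turn 0.188, either way. A call with a gripper value outside its range is refused whole. OPENING is the opening in per cent of the stroke, from 0 (shut) to 100 (fully open), set as the call begins (- or left out, the last holds). The fingers move at their own pace and stop on an object; the grip force is fixed at half the most. Time passes only in rows, so rows that do not move let the fingers close. It gives the time, the measured TCP pose, the force, the opening and the grip force at its end, in the units of the state.
- bot.get_obs(): the state, without advancing time (a new reading comes with each control period).
- bot.capture(name): name is "side" or "top" or "wrist"; returns a dict with "color" (384x512x3 uint8, blue, green, red), "fov_y" (degrees; the focal length in pixels is half the picture's height over the tangent of half this angle, whatever the lens; pixels are square), "cx", "cy" (the principal point, pixels), "k1" (the pictures are not rectified: a ray, as slopes to the right and down, at radius r is drawn at 1 + k1 r^2 times it, then the intrinsics apply), "extrinsics" (4x4, takes a point from world to camera coordinates); the wrist camera has in their place "tool_from_camera" (4x4, takes a point from camera to tool coordinates, whose origin is the TCP and whose axes are the flange's). Camera axes: x right, y up, looking along -z (the intrinsics and any distortion apply to the point x, -y, -z); pixel columns grow to the right and rows downward; lengths in mm; the calibration is good to about 2 mm. A picture is of the moment at which its call begins: read the wrist's pose just before it. There is no depth.
- bot.close_job(): hands the job in; it is judged then, once.
The state is a dict: "time": time; "joint_positions": joint angles; "dq": joint speeds; "tau": joint torques, N m; "tool_pos": TCP position; "tcp_rot": TCP orientation; "contact_force": force on the tool from outside, world axes, zero at the start; "moment": the same for the moment, N m; "grip_width": finger opening in mm; "finger_force": force on a finger pad.
Only numpy, scipy, OpenCV 4.12 (cv2) and the standard library are available. Lean on these libraries where they do the work, as an engineer would, in place of code of your own. Each camera call takes 0.05 s, during which the arm holds its last target. There are 200 camera calls.

## Working session

There is one attempt and no reset: what is moved stays moved. The work goes in short steps, Python scripts to look and compute and a shell command to move; the robot and the scene stay as the last step left them, time stands still between calls to the robot, and variables do not carry over. Pictures are saved under pics/ and viewed, at most 12 in all, crops included, and the job is handed in when it is done.

```bash
mkdir -p pics; cat > h.py <<'E'
import numpy as np, cv2, json
from plant import bot
from scipy.spatial.transform import Rotation as R
def snap(n,f):
    o=bot.get_obs(); c=bot.capture(n); cv2.imwrite(f'pics/{f}.png',c['color'])
    h,w=c['color'].shape[:2]; fl=h/2/np.tan(np.radians(c['fov_y'])/2)
    if n=='wrist':
        T=np.eye(4);T[:3,:3]=R.from_euler('xyz',o['tcp_rot']).as_matrix();T[:3,3]=o['tool_pos']
        E=np.linalg.inv(T@np.array(c['tool_from_camera']))
    else: E=np.array(c['extrinsics'])
    d=dict(f=fl,cx=c['cx'],cy=c['cy'],k=c['k1'],E=E.tolist()); json.dump(d,open(f'pics/{f}.json','w')); return d
def load(f): return json.load(open(f'pics/{f}.json'))
def pix(f,p):
    d=load(f);E=np.array(d['E']);q=E[:3,:3]@np.array(p,float)+E[:3,3]
    s=np.array([q[0],-q[1]])/-q[2]; s=s*(1+d['k']*(s@s)); return s*d['f']+[d['cx'],d['cy']]
def ray(f,uv):
    d=load(f);E=np.array(d['E']);m=(np.array(uv,float)-[d['cx'],d['cy']])/d['f'];s=m.copy()
    for _ in range(30): s=m/(1+d['k']*(s@s))
    v=E[:3,:3].T@np.array([s[0],-s[1],-1]); return -E[:3,:3].T@E[:3,3],v
def onz(f,uv,z):
    o,v=ray(f,uv); return o+v*(z-o[2])/v[2]
E
python3 - <<'E'
from h import *
print(bot.get_obs())
for n in('top','side','wrist'):
    d=snap(n,n+'0'); E=np.array(d['E']); print(n,d['f'],d['k'],-E[:3,:3].T@E[:3,3])
E
```

```text
{'time': 0.0, 'joint_positions': array([ 1.16798609e+00,  3.42694950e-01,  1.52503801e+00, -2.78574842e-05,
        1.27539675e+00, -1.45983552e-01]), 'dq': array([-0.00021559, -0.00119556, -0.00014022,  0.00054818, -0.00135217,
       -0.00159335]), 'tau': array([ 6.36779569e-04, -4.31261230e+01, -2.44223320e+01,  7.16964249e-02,
        5.60149492e-02, -1.32702880e-04]), 'tool_pos': array([133.16935316, 507.39735471, 226.05205631]), 'tcp_rot': array([-3.14006808e+00, -1.97232473e-04,  2.88477395e+00]), 'contact_force': array([ 0.89957602, -0.09989024, -0.81921017]), 'moment': array([ 0.01735182, -0.04784161, -0.03945247]), 'finger_force': 0.0, 'grip_width': 91.54337360811148}
top 450.2692935203847 -0.003215220017214825 [ 353.19990475  -66.15021043 1450.75822686]
side 454.9664872404197 0.03390291204788413 [ 228.20299153 -999.15247997  831.60330757]
wrist 294.6426205612849 -0.07824499211073328 [ 66.14049634 524.86324911 384.18963554]
```

View pics/top0.png

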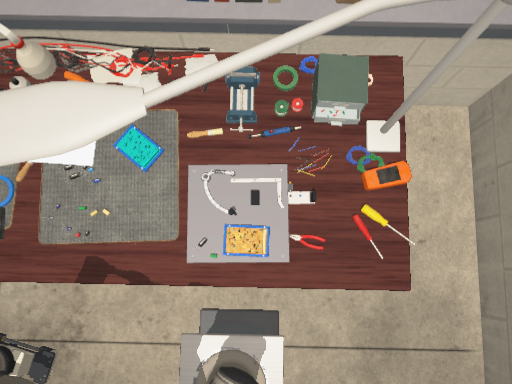

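View pics/side0.png

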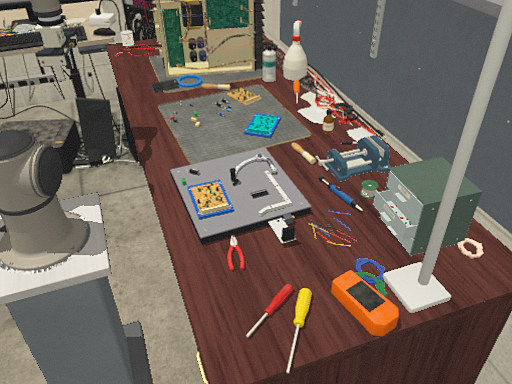

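The top view shows the stage at about (187–289, 164–263), the carrier at (247,240), the knob near (233,211), the port at (255,197) and the shutter tab near (313,197). I'll enlarge that area.

```bash
python3 - <<'E'
from h import *
im=cv2.imread('pics/top0.png')[155:270,180:325]
cv2.imwrite('pics/crop0.png',cv2.resize(im,None,fx=5,fy=5,interpolation=cv2.INTER_CUBIC))
E
```

```text
(no output)
```

View pics/crop0.png

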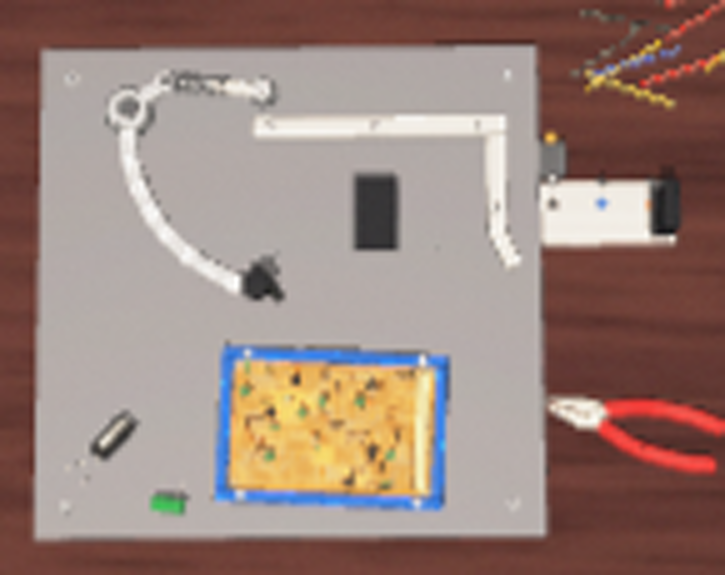

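```bash
cat >> h.py <<'E'
def fit(src,dst):
    s=np.array(src,float);d=np.array(dst,float)[:,:2];a=s-s.mean(0);b=d-d.mean(0)
    th=np.arctan2((a[:,0]*b[:,1]-a[:,1]*b[:,0]).sum(),(a*b).sum())
    M=np.array([[np.cos(th),-np.sin(th)],[np.sin(th),np.cos(th)]]);t=d.mean(0)-M@s.mean(0)
    return th,t,np.abs(s@M.T+t-d).max()
E
python3 - <<'E'
from h import *
p=lambda u,v,z:onz('top0',((u+.5)/5-.5+180,(v+.5)/5-.5+155),z)
P=[p(40,49,30),p(537,45,30),p(546,537,30),p(34,540,30),p(375,212,30)]
th,t,e=fit([[108,215],[108,-105],[-205,-105],[-205,215],[0,0]],P);print('stage',th,t,e)
print(fit([[108,215],[108,-105],[-205,-105],[-205,215]],P[:4]), P[4])
C=[p(222,345,39),p(449,356,39),p(442,508,39),p(215,499,39)]
tc=fit([[48,71],[48,-71],[-48,-71],[-48,71]],C);print('carrier',tc)
M=np.array([[np.cos(th),-np.sin(th)],[np.sin(th),np.cos(th)]])
S=lambda q:(M.T@(np.array(q)[:2]-t)).round(1)
print('carrier in stage',S(tc[1]),tc[0]-th)
for n,q in dict(knobhead=p(260,278,78),pivot=p(128,110,40),tab=p(665,206,57),cap=p(113,436,40),film=p(169,502,44)).items(): print(n,q.round(1),S(q))
E
```

```text
stage 0.02944016649383724 [581.38253318 -61.57543091] 1.1046843210445445
(np.float64(0.029402539761909246), array([581.35815785, -61.59115989]), np.float64(1.0761329811377323)) [581.47197495 -61.52005494  30.        ]
carrier (np.float64(-0.022193154623992396), array([443.6667605 , -37.53122604]), np.float64(0.6685837886859645))
carrier in stage [-136.9   28.1] -0.05163332111782963
knobhead [531.2   8.1  78. ] [-48.1  71.1]
pivot [642.6  97.8  40. ] [ 65.9 157.5]
tab [ 584.8 -243.4   57. ] [  -1.9 -181.8]
cap [434.8  99.   40. ] [-141.8  164.8]
film [394.6  62.2  44. ] [-183.   129.2]
```

The fit is consistent with the given sizes: residual 1 mm, with the pivot, port and tab where they should be. The stage is at (581.4, -61.6) with yaw 0.029, and the knob at (531, 8). I'm moving above the knob now, with the tool squared to the stage.

```bash
cat >> h.py <<'E'
TH=0.0294;T0=np.array([581.4,-61.6]);MS=np.array([[np.cos(TH),-np.sin(TH)],[np.sin(TH),np.cos(TH)]])
S=lambda q:MS.T@(np.array(q)[:2]-T0)
def st():
    o=bot.get_obs();print('t%.2f stage xy'%o['time'],S(o['tool_pos']).round(1),'z %.1f'%o['tool_pos'][2],'rpy',(np.array(o['tcp_rot'])).round(3),'F',(MS.T@o['contact_force'][:2]).round(1),round(float(o['contact_force'][2]),1),'w %.1f f %.1f'%(o['grip_width'],o['finger_force']))
if __name__=='__main__': st()
E
python3 -m crank '[[0,0,0,0,0,-0.143],[0,0,0,0,0,-0.143],[-0.032,-0.0426,0,0,0,0],[-0.032,-0.0426,0,0,0,0],[-0.032,-0.0426,0,0,0,0]]' 45
python3 -m crank '[[-0.032,-0.0426,0,0,0,0],[-0.032,-0.0426,0,0,0,0],[-0.032,-0.0426,0,0,0,0],[-0.032,-0.0426,0,0,0,0],[-0.032,-0.0426,0,0,0,0]]'
python3 -m crank '[[-0.032,-0.0426,0,0,0,0],[-0.032,-0.0426,0,0,0,0],[-0.032,-0.0426,0,0,0,0],[-0.032,-0.0426,0,0,0,0],[0,0,0,0,0,0]]'
python3 h.py; python3 -c "
from h import *
snap('wrist','w1')"
```

```text
time: 0.78
tool_pos: [233.6, 381.5, 226.5]
tcp_rot: [-3.141, -0.0, -3.112]
contact_force: [0.8, 0.2, 0.4]
grip_width: 46.5
finger_force: 0.0
time: 1.4
tool_pos: [399.9, 173.1, 226.7]
tcp_rot: [3.141, 0.0, -3.113]
contact_force: [-0.1, 0.6, -0.3]
grip_width: 41.2
finger_force: 0.0
time: 2.02
tool_pos: [533.5, 5.2, 225.8]
tcp_rot: [-3.141, -0.001, -3.116]
contact_force: [0.8, -0.2, -0.0]
grip_width: 41.3
finger_force: 0.0
t2.02 stage xy [-45.9  68.2] z 225.8 rpy [-3.141e+00 -1.000e-03 -3.116e+00] F [ 0.8 -0.3] -0.0 w 41.3 f 0.0
```

View pics/w1.png

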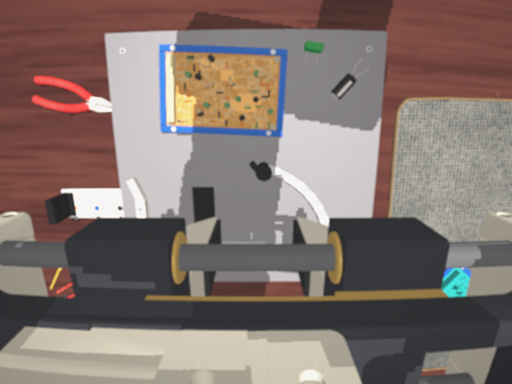

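The wrist picture shows the knob head at about (264,171), with a pin pointing left at (252,165), and the carrier at (161–286, 46–134).

```bash
python3 - <<'E'
from h import *
print('knob',S(onz('w1',(264,171),78)))
c=[onz('w1',q,39) for q in((283,136),(162,131),(159,45),(286,51))]
t=fit([[48,71],[48,-71],[-48,-71],[-48,71]],c);print('carrier',S(t[1]),t[0]-TH,t[2])
for n,q,z in(('cap',(344,86),40),('film',(314,47),44),('tabtop',(60,207),57)):print(n,S(onz('w1',q,z)))
E
```

```text
knob [-56.37045604  75.98820869]
carrier [-140.17570536   29.96794576] -0.04621662555211968 2.2004662267284516
cap [-145.85637066  166.69852812]
film [-186.01539236  130.81794726]
tabtop [ -10.23401405 -170.13252165]
```

```bash
python3 -m crank '[[0.005,0.004,0.04,0,0,0],[0,0,0.05,0,0,0],[0,0,0.05,0,0,0],[0,0,0.039,0,0,0],[0,0,0,0,0,0]]'
python3 h.py
python3 -m crank '[[0,0,0,0,0,0],[0,0,0,0,0,0],[0,0,0,0,0,0],[0,0,0,0,0,0],[0,0,0,0,0,0]]' 0; python3 h.py; python3 -c "
from h import *
snap('side','s2');im=cv2.imread('pics/s2.png')[110:250,150:330];cv2.imwrite('pics/s2c.png',cv2.resize(im,None,fx=4,fy=4,interpolation=cv2.INTER_CUBIC))"
```

```text
time: 2.7
tool_pos: [524.2, 13.3, 45.6]
tcp_rot: [3.14, -0.007, -3.111]
contact_force: [0.1, 0.4, 0.2]
grip_width: 41.3
finger_force: 0.0
t2.70 stage xy [-55.   76.6] z 45.6 rpy [ 3.14  -0.007 -3.111] F [0.1 0.4] 0.2 w 41.3 f 0.0
time: 3.32
tool_pos: [527.8, 12.5, 49.0]
tcp_rot: [3.141, 0.003, -3.113]
contact_force: [0.6, 3.0, 6.8]
grip_width: 15.8
finger_force: 30.0
t3.33 stage xy [-51.4  75.6] z 49.0 rpy [ 3.141e+00  3.000e-03 -3.113e+00] F [0.7 3. ] 6.8 w 15.8 f 30.0
```

View pics/s2c.png

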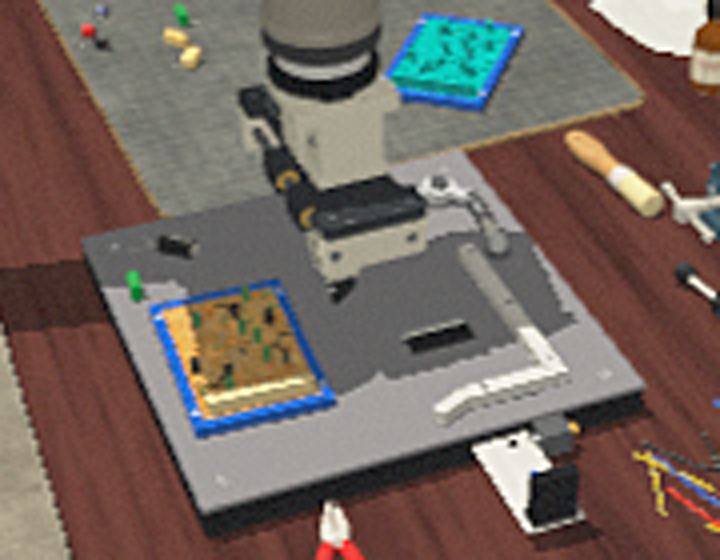

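The knob is pinched (16 mm, 30 N). Now I'll draw the arm along its arc about the pivot.

```bash
python3 -m crank '[[0.0078,0.0118,0,0,0,0],[0.0062,0.0132,0,0,0,0],[0.005,0.0134,0,0,0,0],[0.0038,0.0138,0,0,0,0],[0.0024,0.0142,0,0,0,0]]';python3 h.py
python3 -m crank '[[0.0008,0.0144,0,0,0,0],[-0.0006,0.0142,0,0,0,0],[-0.0019,0.0141,0,0,0,0],[-0.0025,0.0092,0,0,0,0],[-0.0025,0.009,0,0,0,0]]';python3 h.py
python3 -m crank '[[0,0,0,0,0,0],[0,0,0,0,0,0]]';python3 h.py
python3 -m crank '[[0,0,0,0,0,0],[0,0,0,0,0,0],[0,0,0,0,0,0]]' 45;python3 h.py
python3 -m crank '[[0,0,-0.04,0,0,0],[0,0,-0.05,0,0,0],[0,0,0,0,0,0]]';python3 h.py
python3 -c "
from h import *
snap('top','t3');im=cv2.imread('pics/t3.png')[155:270,180:325];cv2.imwrite('pics/t3c.png',cv2.resize(im,None,fx=5,fy=5,interpolation=cv2.INTER_CUBIC));snap('wrist','w3')"
```

```text
time: 4.0
tool_pos: [499.2, 76.7, 48.6]
tcp_rot: [-3.14, -0.001, -3.113]
contact_force: [-2.9, -3.6, 5.8]
grip_width: 15.8
finger_force: 30.0
t4.00 stage xy [-78.1 140.7] z 48.6 rpy [-3.140e+00 -1.000e-03 -3.113e+00] F [-3.  -3.5] 5.8 w 15.8 f 30.0
time: 4.62
tool_pos: [505.8, 139.6, 48.4]
tcp_rot: [3.141, 0.002, -3.113]
contact_force: [-0.1, 2.8, 4.5]
grip_width: 15.4
finger_force: 30.0
t4.62 stage xy [-69.6 203.4] z 48.4 rpy [ 3.141e+00  2.000e-03 -3.113e+00] F [-0.   2.8] 4.5 w 15.4 f 30.0
time: 4.88
tool_pos: [505.7, 139.3, 48.3]
tcp_rot: [3.141, 0.002, -3.112]
contact_force: [0.4, 4.0, 5.9]
grip_width: 15.5
finger_force: 30.0
t4.88 stage xy [-69.7 203. ] z 48.3 rpy [ 3.141e+00  2.000e-03 -3.112e+00] F [0.5 4. ] 5.9 w 15.5 f 30.0
time: 5.25
tool_pos: [504.3, 138.2, 47.3]
tcp_rot: [-3.141, -0.001, -3.112]
contact_force: [-0.8, 0.8, -0.1]
grip_width: 39.8
finger_force: 0.0
t5.25 stage xy [-71.2 202. ] z 47.3 rpy [-3.141e+00 -1.000e-03 -3.112e+00] F [-0.8  0.9] -0.1 w 39.8 f 0.0
time: 5.62
tool_pos: [506.8, 138.6, 141.0]
tcp_rot: [3.141, 0.007, -3.112]
contact_force: [0.3, 0.5, 1.0]
grip_width: 41.4
finger_force: 0.0
t5.62 stage xy [-68.7 202.3] z 141.0 rpy [ 3.141  0.007 -3.112] F [0.3 0.4] 1.0 w 41.4 f 0.0
```

View pics/w3.png

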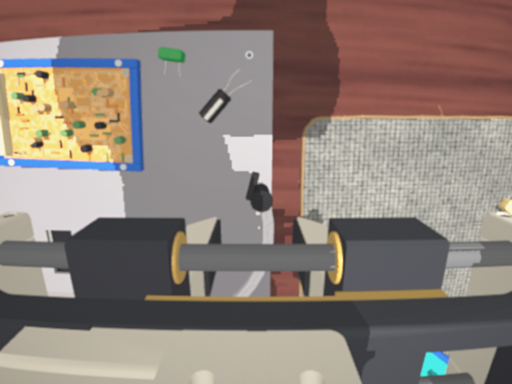

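The arm stays open at the stage's left edge, with the knob at (261,197). Next I'll turn the gripper a quarter turn and go down left of the carrier.

```bash
python3 -m crank '[[0,0,0,0,0,0.1745],[0,0,0,0,0,0.1745],[0,0,0,0,0,0.1745],[0,0,0,0,0,0.1745],[0,0,0,0,0,0.1745]]' 35
python3 -m crank '[[0,0,0,0,0,0.1745],[0,0,0,0,0,0.1745],[0,0,0,0,0,0.1745],[0,0,0,0,0,0.1745],[0,0,0,0,0,0]]' >/dev/null;python3 h.py
python3 -m crank '[[-0.042,-0.029,0,0,0,0],[-0.042,-0.029,0,0,0,0],[0,0,0.04,0,0,0],[0,0,0.02,0,0,0],[0,0,0,0,0,0]]' >/dev/null;python3 h.py
```

```text
time: 6.35
tool_pos: [503.5, 138.3, 135.7]
tcp_rot: [-3.138, -0.002, 2.293]
contact_force: [-0.0, -0.3, 0.3]
grip_width: 32.3
finger_force: 0.0
t6.97 stage xy [-71.8 202.1] z 136.0 rpy [-3.138  0.     1.602] F [0.7 0.3] 0.9 w 31.9 f 0.0
t7.60 stage xy [-130.3  118.3] z 76.0 rpy [-3.137 -0.     1.603] F [-0.1  0.5] -0.1 w 31.7 f 0.0
```

```bash
python3 -m crank '[[0,0,0.025,0,0,0],[0,0,0.015,0,0,0],[0,0,0,0,0,0]]' >/dev/null;python3 h.py
python3 -m crank '[[-0.006,0,0,0,0,0],[-0.006,0,0,0,0,0],[-0.006,0,0,0,0,0],[0,0,0,0,0,0]]' >/dev/null;python3 h.py
python3 -m crank '[[-0.006,0,0,0,0,0],[-0.005,0,0,0,0,0],[0,0,0,0,0,0]]' >/dev/null;python3 h.py
python3 -c "
from h import *
snap('top','t4');im=cv2.imread('pics/t4.png')[155:270,180:325];cv2.imwrite('pics/t4c.png',cv2.resize(im,None,fx=5,fy=5,interpolation=cv2.INTER_CUBIC))"
```

```text
t7.97 stage xy [-129.1  118.5] z 37.4 rpy [-3.14  -0.     1.602] F [0.2 0.5] 0.3 w 32.5 f 0.0
t8.47 stage xy [-127.8  100. ] z 38.9 rpy [ 3.139 -0.     1.6  ] F [-0.3  1.6] 6.9 w 32.0 f 2.9
t8.85 stage xy [-127.7   89.2] z 39.1 rpy [ 3.139 -0.     1.6  ] F [-0.5  2.8] 8.5 w 32.4 f 4.4
```

View pics/t4c.png

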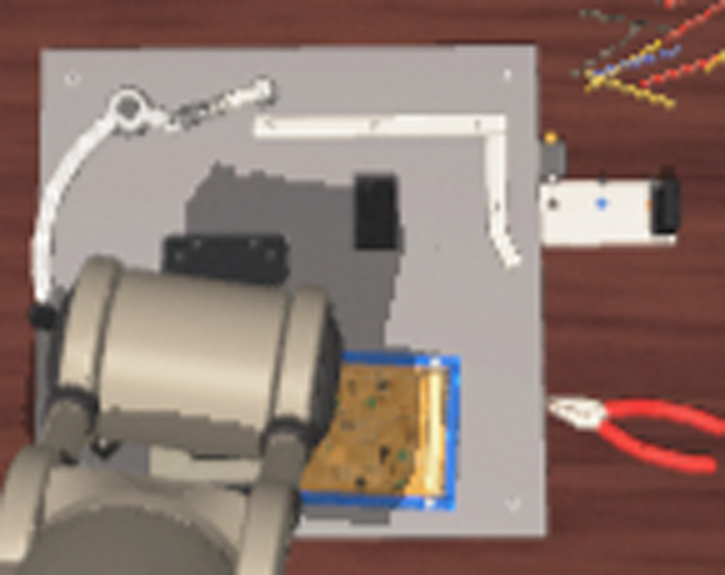

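The force shows the fingertips riding on the frame's top (z 39), and the carrier was dragged only about 7 mm to the right. I'll lift, back off, and come down lower.

```bash
python3 -m crank '[[0,0,-0.015,0,0,0],[0.014,0,0,0,0,0],[0.014,0,0,0,0,0],[0,0,0.015,0,0,0],[0,0,0,0,0,0]]' >/dev/null;python3 h.py
python3 -m crank '[[0,0,0.002,0,0,0],[0,0,0.002,0,0,0],[0,0,0,0,0,0]]' >/dev/null;python3 h.py
```

```text
t9.53 stage xy [-129.8  118.3] z 36.7 rpy [-3.139 -0.     1.602] F [ 1.1 -0.8] -0.1 w 32.1 f 0.0
t9.90 stage xy [-128.7  117.3] z 33.7 rpy [ 3.142 -0.     1.6  ] F [1.2 0.1] -0.1 w 31.9 f 0.0
```

```bash
python3 -m crank '[[0,0,0.0015,0,0,0],[-0.006,0,0,0,0,0],[-0.006,0,0,0,0,0],[0,0,0,0,0,0]]' >/dev/null;python3 h.py
python3 -m crank '[[-0.006,0,0,0,0,0],[-0.006,0,0,0,0,0],[0,0,0,0,0,0]]' >/dev/null;python3 h.py
python3 -m crank '[[-0.005,0,0,0,0,0],[0,0,0,0,0,0]]' >/dev/null;python3 h.py
```

```text
t10.40 stage xy [-128.6  104.8] z 32.2 rpy [ 3.141 -0.     1.599] F [ 0.3 -0. ] -0.4 w 32.5 f 0.0
t10.78 stage xy [-128.6   92.9] z 32.2 rpy [3.141 0.    1.6  ] F [-0.4 -0.5] 0.3 w 32.1 f 0.0
t11.03 stage xy [-128.7   88.1] z 32.2 rpy [3.142 0.    1.6  ] F [0.4 0.3] 0.8 w 32.2 f 0.0
```

```bash
cat >> h.py <<'E'
def carr(f):
    im=cv2.imread(f'pics/{f}.png').astype(int);b,g,r=im[...,0],im[...,1],im[...,2]
    m=(b>150)&(r<90)&(g<150)&(b-g>60); v,u=np.nonzero(m)
    P=np.array([S(onz(f,(x,y),39)) for x,y in zip(u,v)]); P=P[(np.abs(P[:,0]+75)<140)&(np.abs(P[:,1])<130)]
    return P
E
python3 - <<'E'
from h import *
snap('top','t5')
for f in('top0','t4','t5'):
    P=carr(f);print(f,len(P),np.percentile(P,[1,99],axis=0).round(1).tolist())
    for lo in range(-190,-80,16):
        q=P[(P[:,0]>=lo)&(P[:,0]<lo+16)]
        if len(q):print(lo+8,q[:,1].min().round(1),q[:,1].max().round(1),end=' | ')
    print()
E
```

```text
top0 199 [[-184.3, -41.1], [-89.8, 96.9]]
-182 -40.2 96.7 | -166 -40.4 99.8 | -150 -40.6 96.8 | -134 -40.8 96.9 | -118 -41.0 96.9 | -102 -41.2 93.8 | -86 -22.4 93.8 | 
t4 65 [[-187.3, -50.6], [-93.9, 17.0]]
-182 -46.4 19.0 | -166 -46.6 -43.3 | -150 -46.8 -46.6 | -134 -50.2 -46.9 | -118 -50.4 -47.1 | -102 -50.6 -12.9 | -86 -31.8 -25.5 | 
t5 85 [[-184.2, -66.3], [-90.7, -3.0]]
-182 -61.9 -15.2 | -166 -62.2 -62.0 | -150 -62.4 -62.2 | -134 -65.8 -62.5 | -118 -66.1 -62.7 | -102 -66.4 -47.5 | -86 -63.3 -0.4 |
```

The side push worked: the right edge is now at y ≈ -66, so carrier y ≈ 5, and it is nearly square. Next I'll go round to the front edge with the fingers wide open, closing along y, for a two-point forward push.

```bash
python3 -m crank '[[0.02,0,0,0,0,0],[0,0,-0.035,0,0,0],[0,0,-0.035,0,0,0],[0,0,0,0,0,-0.1745],[0,0,0,0,0,-0.1745]]' >/dev/null
python3 -m crank '[[0,0,0,0,0,-0.1745],[0,0,0,0,0,-0.1745],[0,0,0,0,0,-0.1745],[0,0,0,0,0,-0.1745],[0,0,0,0,0,-0.1745]]' 100 >/dev/null
python3 -m crank '[[0,0,0,0,0,-0.1745],[0,0,0,0,0,-0.1745],[0.037,-0.051,0,0,0,0],[0.037,-0.051,0,0,0,0],[0,0,0,0,0,0]]'>/dev/null;python3 h.py
```

```text
t12.95 stage xy [-204.1    4.7] z 102.2 rpy [-3.141e+00 -1.000e-03 -3.118e+00] F [ 0.5 -0.1] -0.2 w 91.9 f 0.0
```

```bash
python3 -m crank '[[0,0,0.04,0,0,-0.006],[0,0,0.025,0,0,0],[0,0,0.005,0,0,0],[0,0,0,0,0,0]]' >/dev/null;python3 h.py
python3 -m crank '[[-0.007,0,0,0,0,0],[-0.007,0,0,0,0,0],[-0.01,0,0,0,0,0],[-0.012,0,0,0,0,0],[-0.012,0,0,0,0,0]]' >/dev/null;python3 h.py
python3 -m crank '[[-0.012,0,0,0,0,0],[-0.012,0,0,0,0,0],[-0.012,0,0,0,0,0],[-0.012,0,0,0,0,0],[0,0,0,0,0,0]]'>/dev/null;python3 h.py
python3 - <<'E'
from h import *
snap('top','t6');P=carr('t6');print(len(P),np.percentile(P,[1,99],axis=0).round(1).tolist())
E
```

```text
t13.45 stage xy [-201.6    7.5] z 32.4 rpy [ 3.142  0.    -3.106] F [0.1 1.8] -0.5 w 91.7 f 0.0
t14.07 stage xy [-153.2    7.5] z 32.3 rpy [ 3.142  0.    -3.106] F [-2.2  0.8] 1.4 w 92.1 f 1.2
t14.70 stage xy [-104.6    7.5] z 32.2 rpy [-3.141e+00  2.000e-03 -3.106e+00] F [ 0.1 -0.4] -0.2 w 91.8 f 0.0
9 [[-14.4, -58.3], [5.0, 75.0]]
```

```bash
python3 -m crank '[[-0.01,0,0,0,0,0],[-0.01,0,0,0,0,0],[-0.01,0,0,0,0,0],[-0.005,0,0,0,0,0],[0,0,0,0,0,0]]' >/dev/null;python3 h.py
python3 -m crank '[[-0.003,0,0,0,0,0],[0,0,0,0,0,0]]' >/dev/null;python3 h.py
python3 -m crank '[[-0.003,0,0,0,0,0],[0,0,0,0,0,0]]' >/dev/null;python3 h.py
python3 -m crank '[[-0.003,0,0,0,0,0],[0,0,0,0,0,0]]' >/dev/null;python3 h.py
```

```text
t15.38 stage xy [-70.5   7.9] z 32.2 rpy [-3.141e+00  1.000e-03 -3.106e+00] F [-0.2 -0.1] 0.9 w 92.0 f 0.0
t15.62 stage xy [-68.   8.] z 32.2 rpy [ 3.142  0.    -3.106] F [-0.1 -0.2] -0.8 w 92.1 f 0.1
t15.88 stage xy [-64.8   8. ] z 32.3 rpy [-3.142e+00  1.000e-03 -3.106e+00] F [-0.6 -0.6] 0.3 w 92.0 f 0.2
t16.12 stage xy [-61.7   8. ] z 32.2 rpy [-3.142e+00  1.000e-03 -3.106e+00] F [-0.8  0.2] 0.2 w 91.5 f 0.1
```

```bash
for i in 1 2 3 4; do python3 -m crank '[[-0.0015,0,0,0,0,0],[0,0,0,0,0,0]]' >/dev/null;python3 h.py; done
```

```text
t16.38 stage xy [-60.8   8.1] z 32.2 rpy [ 3.141 -0.    -3.106] F [-3.4 -0.1] 1.8 w 91.6 f 1.2
t16.62 stage xy [-60.7   8.1] z 32.1 rpy [ 3.141e+00 -3.000e-03 -3.106e+00] F [-6.9 -0.7] 5.3 w 92.0 f 3.7
t16.88 stage xy [-60.6   8.2] z 32.0 rpy [ 3.141 -0.006 -3.106] F [-11.   -0.7] 9.1 w 91.7 f 5.9
t17.12 stage xy [-60.4   8.3] z 32.0 rpy [ 3.14  -0.009 -3.106] F [-16.1  -1.4] 12.9 w 91.5 f 8.2
```

The carrier has met the back edge squarely, with contact at TCP x -60.5. I'll back off, then push it from the left onto the side stop.

```bash
python3 -m crank '[[0.02,0,0,0,0,0],[0,0,-0.045,0,0,0],[0,0,-0.045,0,0,0],[0,0,0,0,0,0.1745],[0,0,0,0,0,0.1745]]' >/dev/null
python3 -m crank '[[0,0,0,0,0,0.1745],[0,0,0,0,0,0.1745],[0,0,0,0,0,0.1745],[0,0,0,0,0,0.1745],[0,0,0,0,0,0.1745]]' 35 >/dev/null
python3 -m crank '[[0,0,0,0,0,0.1745],[0,0,0,0,0,0.1745],[0,0,0,0,0,0]]'>/dev/null;python3 h.py
python3 - <<'E'
from h import *
snap('side','s7');im=cv2.imread('pics/s7.png')[110:250,150:330];cv2.imwrite('pics/s7c.png',cv2.resize(im,None,fx=4,fy=4,interpolation=cv2.INTER_CUBIC))
E
```

```text
t18.75 stage xy [-75.6   7.8] z 122.3 rpy [3.14  0.    1.608] F [0.5 0.1] -0.6 w 32.4 f 0.0
```

View pics/s7c.png

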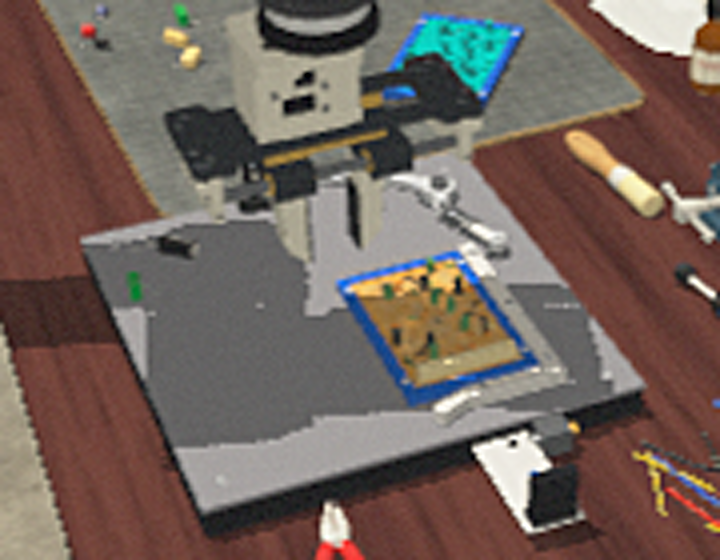

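The carrier is against the back edge with a small gap to the side stop (in the crop, its right corner is near (540,365)). Now the push from the left.

```bash
python3 -m crank '[[0.047,0.037,0,0,0,0],[0.047,0.037,0,0,0,0],[0,0,0.04,0,0,0],[0,0,0.03,0,0,0],[0,0,0,0,0,0]]' >/dev/null;python3 h.py
python3 -m crank '[[0,0,0.018,0,0,0],[0,0,0.001,0,0,0],[-0.006,0,0,0,0,0],[-0.004,0,0,0,0,0],[0,0,0,0,0,0]]' >/dev/null;python3 h.py
for i in 1 2 3; do python3 -m crank '[[-0.002,0,0,0,0,0],[0,0,0,0,0,0]]' >/dev/null;python3 h.py; done
```

```text
t19.43 stage xy [ -4.3 102.7] z 50.1 rpy [-3.137e+00 -1.000e-03  1.609e+00] F [ 0.3 -0.1] 0.8 w 32.2 f 0.0
t20.05 stage xy [-2.2 91.8] z 33.9 rpy [3.14  0.    1.606] F [-0.6  0.2] -0.1 w 32.0 f 0.0
t20.30 stage xy [-2.6 90.3] z 33.3 rpy [ 3.141 -0.     1.606] F [ 0.4 -0.4] 0.1 w 32.4 f 0.0
t20.55 stage xy [-2.7 88.5] z 33.2 rpy [-3.141 -0.     1.606] F [-0.6  0.9] 0.5 w 32.5 f 0.3
t20.80 stage xy [-2.7 86.4] z 33.2 rpy [-3.141 -0.     1.606] F [-0.5  1.4] 0.1 w 32.0 f 0.6
```

```bash
for i in 1 2 3 4; do python3 -m crank '[[-0.0015,0,0,0,0,0],[0,0,0,0,0,0]]' >/dev/null;python3 h.py; done
```

```text
t21.05 stage xy [-2.6 84.8] z 33.2 rpy [-3.142 -0.     1.606] F [0.1 2.1] 0.5 w 31.9 f 0.5
t21.30 stage xy [-2.6 83.2] z 33.2 rpy [3.142 0.    1.606] F [-0.5  0.9] -0.6 w 32.2 f 0.4
t21.55 stage xy [-2.6 82.6] z 33.2 rpy [-3.142e+00 -1.000e-03  1.606e+00] F [0.1 4.1] 1.8 w 32.0 f 2.5
t21.80 stage xy [-2.6 82.5] z 33.2 rpy [ 3.142e+00 -3.000e-03  1.606e+00] F [ 0.3 10.6] 0.0 w 32.1 f 5.3
```

It is on the side stop. A second forward push will confirm the back edge.

```bash
python3 -m crank '[[0.02,0,0,0,0,0],[0,0,-0.045,0,0,0],[0,0,-0.045,0,0,0],[0,0,0,0,0,-0.1745],[0,0,0,0,0,-0.1745]]' >/dev/null
python3 -m crank '[[0,0,0,0,0,-0.1745],[0,0,0,0,0,-0.1745],[0,0,0,0,0,-0.1745],[0,0,0,0,0,-0.1745],[0,0,0,0,0,-0.1745]]' 100 >/dev/null
python3 -m crank '[[0,0,0,0,0,-0.1745],[0,0,0,0,0,-0.1745],[0.041,-0.05,0,0,0,0],[0.041,-0.05,0,0,0,0],[0,0,0,0,0,0]]'>/dev/null;python3 h.py
python3 -m crank '[[0,0,0.04,0,0,0],[0,0,0.03,0,0,0],[0,0,0.02,0,0,0],[0,0,0,0,0,0]]' >/dev/null;python3 h.py
```

```text
t23.68 stage xy [-83.5   1.2] z 123.3 rpy [-3.141e+00 -1.000e-03 -3.110e+00] F [ 1.  -0.1] 0.4 w 91.7 f 0.0
t24.18 stage xy [-81.3   4.2] z 32.4 rpy [ 3.141e+00 -1.000e-03 -3.105e+00] F [-0.5 -0.4] 0.5 w 91.8 f 0.0
```

```bash
python3 -m crank '[[-0.007,0,0,0,0,0.007],[-0.006,-0.003,0,0,0,0],[-0.004,0,0,0,0,0],[0,0,0,0,0,0]]' >/dev/null;python3 h.py
for i in 1 2 3 4 5; do python3 -m crank '[[-0.0015,0,0,0,0,0],[0,0,0,0,0,0]]' >/dev/null;python3 h.py; done
```

```text
t24.68 stage xy [-63.9   0.2] z 33.5 rpy [-3.141e+00  1.000e-03 -3.113e+00] F [-0.3  1.1] -0.0 w 91.8 f 0.0
t24.93 stage xy [-62.9   0.3] z 33.2 rpy [ 3.141 -0.    -3.113] F [-0.3  0.2] 0.1 w 91.5 f 0.0
t25.18 stage xy [-61.3   0.3] z 33.2 rpy [ 3.142  0.    -3.113] F [0.1 0. ] -0.3 w 91.7 f 0.0
t25.43 stage xy [-60.5   0.4] z 33.1 rpy [ 3.141e+00 -1.000e-03 -3.113e+00] F [-2.5 -0.3] 1.4 w 91.8 f 1.4
t25.68 stage xy [-60.4   0.5] z 33.0 rpy [ 3.141 -0.004 -3.113] F [-7.  -0.9] 4.9 w 91.8 f 3.9
t25.93 stage xy [-60.3   0.5] z 32.9 rpy [ 3.141 -0.007 -3.113] F [-11.5  -2.1] 9.3 w 92.0 f 6.3
```

```bash
python3 -m crank '[[0.015,0,0,0,0,0],[0,0,-0.05,0,0,0],[0,0,-0.05,0,0,0],[0,0.04,0,0,0,0],[-0.002,0.055,0,0,0,0]]' 45 >/dev/null
python3 -m crank '[[-0.003,0.055,0,0,0,0],[0,0.052,0,0,0,0],[0,0,0,0,0,0]]' >/dev/null;python3 h.py
python3 - <<'E'
from h import *
snap('top','t8');snap('wrist','w8');P=carr('t8');print(len(P),np.percentile(P,[1,99],axis=0).round(1).tolist())
im=cv2.imread('pics/t8.png')[155:270,180:325];cv2.imwrite('pics/t8c.png',cv2.resize(im,None,fx=5,fy=5,interpolation=cv2.INTER_CUBIC))
E
```

```text
t26.93 stage xy [-66.6 205.6] z 133.3 rpy [ 3.141e+00  1.000e-03 -3.109e+00] F [-0.8 -0.8] 0.4 w 41.1 f 0.0
195 [[-46.7, -68.7], [44.4, 68.7]]
```

View pics/t8c.png

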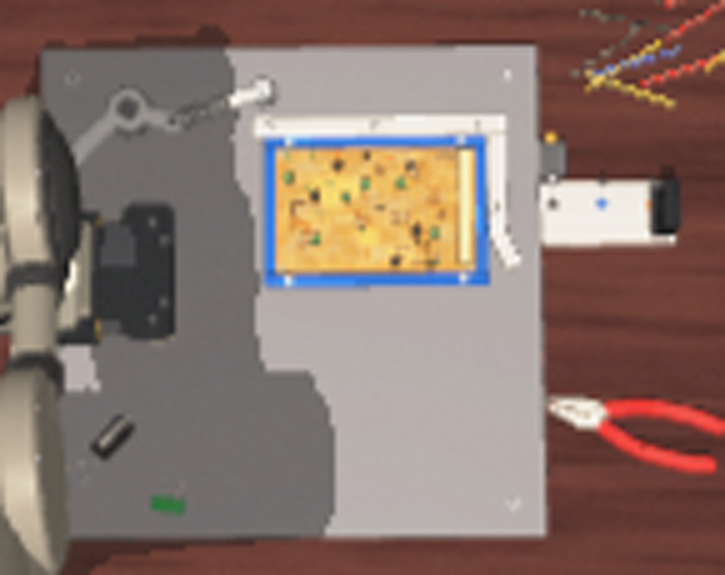

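The carrier lies home against both edges, with measured extents symmetric to ±69 mm, and the loose parts are undisturbed. I'll re-pinch the knob now.

```bash
python3 -m crank '[[0.002,-0.003,0.03,0,0,0],[0,0,0.036,0,0,0],[0,0,0.02,0,0,0],[0,0,0,0,0,0]]' >/dev/null;python3 h.py
python3 -m crank '[[0,0,0,0,0,0],[0,0,0,0,0,0],[0,0,0,0,0,0],[0,0,0,0,0,0]]' 0 >/dev/null;python3 h.py
```

```text
t27.52 stage xy [-69.4 197.8] z 46.0 rpy [-3.141e+00 -3.000e-03 -3.116e+00] F [-0.1  0.1] 0.7 w 41.5 f 0.0
t28.02 stage xy [-69.5 200.6] z 48.1 rpy [ 3.140e+00 -1.000e-03 -3.114e+00] F [-4.5  6.7] 2.0 w 15.8 f 30.0
```

```bash
python3 -m crank '[[0.0054,-0.0159,0,0,0,0],[0.002,-0.014,0,0,0,0],[0.0005,-0.0143,0,0,0,0],[-0.001,-0.0143,0,0,0,0],[-0.0022,-0.0143,0,0,0,0]]' >/dev/null;python3 h.py
python3 -m crank '[[-0.0036,-0.0138,0,0,0,0],[-0.0052,-0.0134,0,0,0,0],[-0.003,-0.0065,0,0,0,0],[-0.0033,-0.0062,0,0,0,0],[0,0,0,0,0,0]]' >/dev/null;python3 h.py
```

```text
t28.65 stage xy [-73.  126.1] z 48.1 rpy [-3.141e+00  2.000e-03 -3.112e+00] F [-0.4  1. ] 2.5 w 15.5 f 30.0
t29.27 stage xy [-56.5  84.9] z 47.9 rpy [-3.140e+00  3.000e-03 -3.114e+00] F [ 2.2 -3.1] 6.1 w 15.4 f 30.0
```

```bash
python3 -m crank '[[0,0,0,0,0,0],[0,0,0,0,0,0],[0,0,0,0,0,0],[0,0,0,0,0,0]]' 50 >/dev/null;python3 h.py
python3 -m crank '[[0,0,-0.03,0,0,0],[0,0,-0.05,0,0,0],[0,0,-0.05,0,0,0],[0,0,0,0,0,0]]' >/dev/null;python3 h.py
python3 - <<'E'
from h import *
snap('wrist','w9')
E
```

```text
t29.77 stage xy [-58.9  86.7] z 46.8 rpy [ 3.141e+00 -1.000e-03 -3.114e+00] F [-1.  -0.5] 0.3 w 45.4 f 0.0
t30.27 stage xy [-56.4  86.5] z 180.9 rpy [-3.141  0.008 -3.113] F [-0.6 -0.6] -0.3 w 45.9 f 0.0
```

View pics/w9.png

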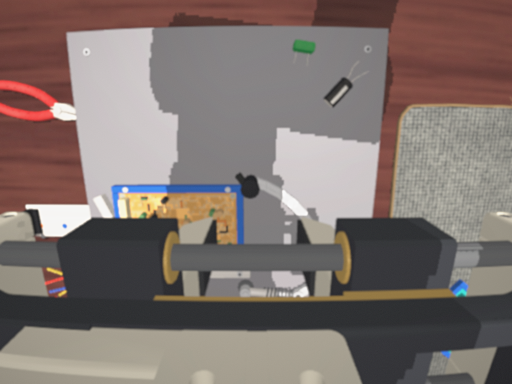

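The arm has sprung onto the carrier's corner, knob at (248,185). Now the shutter, with the fingers shut and placed right of the tab.

```bash
python3 -m crank '[[-0.01,-0.052,0,0,0,0],[-0.01,-0.052,0,0,0,0],[-0.01,-0.052,0,0,0,0],[-0.01,-0.052,0,0,0,0],[-0.01,-0.052,0,0,0,0]]' 0 >/dev/null
python3 -m crank '[[-0.006,-0.052,0,0,0,0],[0,0,0.03,0,0,0],[0,0,0.03,0,0,0],[0,0,0,0,0,0]]' >/dev/null;python3 h.py
python3 - <<'E'
from h import *
snap('top','t10');snap('wrist','w10')
im=cv2.imread('pics/t10.png')[155:270,220:365];a=cv2.resize(im,(400,317),interpolation=cv2.INTER_CUBIC)
b=cv2.resize(cv2.imread('pics/w10.png'),(400,300));cv2.imwrite('pics/c10.png',np.hstack([a[:300],b]))
E
```

```text
t31.45 stage xy [  -5.1 -224. ] z 112.5 rpy [ 3.136 -0.008 -3.114] F [-0.6  1. ] 1.2 w 0.2 f 0.0
```

View pics/c10.png

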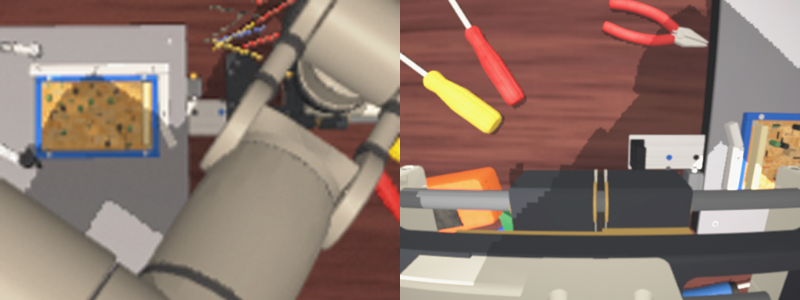

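The fingers are to the right of the tab, which is at wrist pixel about (303,196), with clear desk below them. Going down.

```bash
python3 -m crank '[[-0.003,0,0.04,0,0,0],[0,0,0.025,0,0,0],[0,0,0.01,0,0,0],[0,0,0,0,0,0]]' >/dev/null;python3 h.py
python3 -m crank '[[0,0.005,0,0,0,0],[0,0,0,0,0,0]]' >/dev/null;python3 h.py
python3 -m crank '[[0,0.005,0,0,0,0],[0,0,0,0,0,0]]' >/dev/null;python3 h.py
python3 -m crank '[[0,0.003,0,0,0,0],[0,0,0,0,0,0]]' >/dev/null;python3 h.py
```

```text
t32.05 stage xy [   0.6 -225.6] z 42.8 rpy [-3.141e+00  1.000e-03 -3.113e+00] F [-0.2 -0.2] 0.4 w 0.3 f 0.0
t32.30 stage xy [   0.9 -220.3] z 43.5 rpy [-3.141e+00  2.000e-03 -3.113e+00] F [0.2 0. ] 0.3 w 0.9 f 0.0
t32.55 stage xy [   0.4 -215. ] z 42.5 rpy [ 3.142  0.    -3.113] F [-0.6 -0.1] 0.4 w 0.5 f 0.0
t32.80 stage xy [ 2.000e-01 -2.122e+02] z 42.1 rpy [ 3.141 -0.    -3.113] F [0.2 1.1] -0.3 w 0.2 f 0.0
```

```bash
python3 -m crank '[[0,-0.003,0.004,0,0,0],[0,0,0.003,0,0,0],[0,0.003,0,0,0,0]]' >/dev/null
for i in 1 2 3 4 5; do python3 -m crank '[[0,0.003,0,0,0,0],[0,0,0,0,0,0]]' >/dev/null;python3 h.py; done
```

```text
t33.42 stage xy [   0.4 -209.1] z 35.3 rpy [ 3.141  0.    -3.113] F [-0.6 -1.2] -0.0 w 0.2 f 0.0
t33.67 stage xy [   0.4 -206.4] z 35.4 rpy [-3.141  0.    -3.113] F [0.4 0.1] -0.1 w 0.1 f 0.3
t33.92 stage xy [   0.4 -203.8] z 35.4 rpy [-3.141  0.    -3.113] F [-0.  -2.3] 0.3 w 0.5 f 1.4
t34.17 stage xy [   0.4 -201.1] z 35.4 rpy [-3.140e+00  1.000e-03 -3.113e+00] F [-0.6 -5.7] -0.4 w 0.3 f 2.6
t34.42 stage xy [   0.4 -198.6] z 35.4 rpy [-3.140e+00  1.000e-03 -3.113e+00] F [-0.6 -7.4] -0.4 w 0.8 f 3.4
```

```bash
for i in 1 2 3 4 5 ; do python3 -m crank '[[0,0.003,0,0,0,0],[0,0,0,0,0,0]]' >/dev/null;python3 h.py; done
```

```text
t34.67 stage xy [   0.4 -195.6] z 35.4 rpy [-3.140e+00  1.000e-03 -3.114e+00] F [-0.7 -6.6] -1.0 w 0.4 f 3.3
t34.92 stage xy [ 1.000e-01 -1.908e+02] z 35.1 rpy [ 3.14  -0.    -3.114] F [0.7 0.2] 0.6 w 0.1 f 0.0
t35.17 stage xy [   0.2 -187.7] z 35.1 rpy [ 3.141 -0.    -3.113] F [ 0.8 -0. ] 0.1 w 0.4 f 0.0
t35.42 stage xy [   0.3 -185.1] z 35.2 rpy [ 3.141 -0.    -3.113] F [0.3 0.3] 0.4 w 0.5 f 0.0
t35.67 stage xy [   0.3 -182.2] z 35.2 rpy [ 3.141 -0.    -3.113] F [-0.1  0.1] -0.7 w 0.6 f 0.0
```

It snapped over and the force dropped to zero. I'll withdraw and check.

```bash
python3 -m crank '[[0,-0.02,0,0,0,0],[0,-0.03,0,0,0,0],[0,0,-0.05,0,0,0],[0,0,-0.06,0,0,0],[0,0,-0.05,0,0,0]]' >/dev/null
python3 -m crank '[[0.04,-0.03,0,0,0,0],[0.05,-0.03,0,0,0,0],[0.05,-0.03,0,0,0,0],[0,0,0,0,0,0]]' >/dev/null;python3 h.py
python3 - <<'E'
from h import *
snap('top','t11');snap('side','s11');P=carr('t11');print(len(P),np.percentile(P,[1,99],axis=0).round(1).tolist())
a=cv2.resize(cv2.imread('pics/t11.png')[155:270,180:325],(400,317),interpolation=cv2.INTER_CUBIC)
b=cv2.resize(cv2.imread('pics/s11.png')[120:255,150:320],(400,317),interpolation=cv2.INTER_CUBIC);cv2.imwrite('pics/c11.png',np.hstack([a,b]))
E
```

```text
t36.80 stage xy [-143.4 -325.9] z 195.6 rpy [-3.141e+00 -1.000e-03 -3.119e+00] F [ 0.1 -0.2] -0.6 w 0.4 f 0.0
137 [[-46.1, -68.5], [44.4, 68.7]]
```

View pics/c11.png

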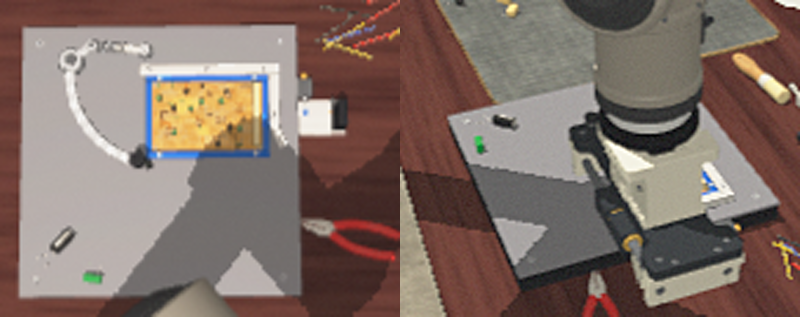

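The tab has moved in about 10 px (about 31 mm), which puts it at the middle stop. The carrier is home, the arm is on its corner, and the tools and loose parts are where they were.

```bash
python3 -c "
from plant import bot
print(bot.close_job())"
```

```text
the job is handed in; nothing more can be done
None
```

The job is handed in after about 37 s of robot time: the carrier lies home against both edges, the sprung arm bears on its corner, and the shutter is in one click at its middle stop, with the loose parts and tools left in place.

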